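Pack the sample pots by weight and raise the carrier's bail

ROBOT

A 6-joint arm with a two-finger parallel gripper is mounted at the origin on a cart in front of the work surface, level with it; the furniture and walls round the work are solid. World frame = base frame: x ahead of the robot, y to its left, z up, the work surface at z = 0. Lengths are in mm, angles in rad, forces in N, time in s.
With the tool pointing down it reaches from about 300 to 775 mm from the base axis. Payload 14.6 kg.
Tool frame: the origin (TCP) lies midway between the tips of the shut fingers; the grasp point (between the pads) lies behind it (manip.grip_depth is the z of the grasp point in the tool frame, in mm); z points along the fingers, y is the line along which they close (so a half turn about z gives the same grasp; the last joint's range is limited). The gripper opens to 94 mm and grips with 3 to 60 N. Pads are 16 mm wide; open, the fingers measure 119 mm over their backs; the gripper's body (75 mm by 177 mm) begins 78 mm behind the grasp point.
Start: joints at [-1.202, 0.3, 1.521, -0, 1.321, -0.067], TCP at [232.167, -498.586, 205.446] pointing down, gripper open.
Joint ranges: [-3.03, 3.03], [-0.79, 2.21], [0.23, 2.52], [-1.04, 4.18], [0, 3.07], [-2.55, 2.55]. Speed limits (rad/s): [2.22, 2.22, 2.57, 3.14, 3.14, 3.14].

INTERFACE

Orientations are given as [roll, pitch, yaw] about the fixed x, y, z axes, in that order (R = Rz(yaw) Ry(pitch) Rx(roll)).
In Python, from cell import manip, viewer, workorder gives the robot as it stands (manip), with the cameras (viewer) and the job (workorder).
- The arm moves only by the shell command python3 nudge.py 'ROWS' [OPENING] [FORCE]. ROWS is a JSON list of rows, 1 to 5 of them, each of 6 numbers: dx, dy, dz in mm, then a rotation vector rx, ry, rz in rad; each row is the pose to reach, as a shift and turn from the pose commanded when the command began, along the tool's axes at that moment; what a row does not reach only later rows make up. A row lasts 1/10 s, in which the tool goes at most 50 mm and 0.15 rad, less where a joint would pass 70% of its speed; a pose out of reach is approached as far as the arm can. OPENING is the finger opening in mm, set as the command begins (- or left out keeps the last). The fingers move at their own pace and stop on an object; FORCE is the grip in N (left out, the last holds). Time passes only in rows, so rows that do not move let the fingers close. It prints the time, the measured TCP pose, the force, the opening and the grip force at its end.
- manip.read_state(): the state, without advancing time (a new reading comes with each control period).
- viewer.camera(name): name is "scene" or "side" or "wrist"; returns (picture, depth): 480x640x3 uint8, red, green, blue; 480x640 float32, mm along the optical axis (not along the pixel's ray), 0 where there is no reading.
- viewer.camera_info(name): a dict with "K" (3x3 intrinsics, pixels), "rvec" (rotation vector, rad) and "tvec" (3), from world to camera coordinates, as OpenCV has them; the wrist camera has in their place "mount" (4x4, takes a point from camera to tool coordinates, whose origin is the TCP and whose axes are the flange's). Camera axes: x right, y down, z forward; pixel columns grow to the right and rows downward; lengths in mm; the calibration is good to about 2 mm. The wrist camera is an equidistant fisheye: a pixel r from the principal point sees the ray r / f radians off the axis. A picture is of the moment at which its call begins: read the wrist's pose just before it. camera_info takes no time and is no camera call.
- workorder.sign_off(): hands the job in; it is judged then, once.
The state is a dict: "clock": time; "joints": joint angles; "qd": joint speeds; "effort": joint torques, N m; "eef_pos": TCP position; "eef_rot": TCP orientation; "wrist_force": force on the tool from outside, world axes, zero at the start; "moment": the same for the moment, N m; "finger_gap": finger opening in mm; "finger_force": force on a finger pad.
Only numpy, scipy, OpenCV 4.12 (cv2) and the standard library are available. Lean on these libraries where they do the work, as an engineer would, in place of code of your own. Each camera call takes 0.05 s, during which the arm holds its last target. There are 200 camera calls.

TASK

The three sealed sample pots look alike but differ in weight: heft them to find out which is which, then stack them on the carrier with the heaviest at the bottom, the middle one next and the lightest on top, putting them on in that order, each nested squarely on the spigot below it. Then swing the carrier's bail handle up over the stack until it stands fully upright against its stop, ready to be carried off. Keep the pots upright at all times and leave the other things on the desk where they are.

Things in the scene. Friction and masses are not known exactly. Their poses are not given: they have to be found in the camera images.
- carrier: steel pot carrier: a 124 x 112 mm base plate that stands immovably on rubber feet, its top 12 mm above the desk, with a raised tapered spigot (40 mm across, 5 mm high) in the middle and a hinge ear, up to 25 mm high, at each end of its x axis. Origin on the desk under the plate's middle, z up. The bail's hinge line runs along the carrier's x axis, 18 mm above the origin
- carrier_seat (a point): centre of the plate's top face, 12 mm above the desk, at the root of the spigot: where the middle of the lowest pot's underside comes to rest
- bail (a joint): hinge of the bail (rad). 0: folded down to the carrier's +y side on its lower stop, sloping 0.35 rad above level; grows as it swings up, is vertical at 1.22 and meets its upper stop at 1.25, just past vertical. Stiff: it stays wherever it is left and takes about 2 to 3 N at the grip to move. Starts between 0 and 0.25
- bail_grip (a point): middle of the bail's black grip, a tube 12 mm thick, 60 mm long, parallel to the carrier's x axis, 186 mm from the hinge line. Steel side rods 8 mm thick, 47 mm either side, run to the hinge; a 6 mm keeper rod joins them 45 mm nearer the hinge and, with the bail up, passes about 4 mm over the spigot of the top pot of a properly nested stack of three
- pot_a: one of three outwardly identical sealed white sample pots with grey screw lids, round, opaque, upright. Origin at the centre of its underside, z up. Body 54 mm across with a blank paper band; the ribbed lid, 57 mm across, at heights 33 to 45 mm, is the place to grip from above; a raised tapered spigot on the lid, 40 mm across at its root and 5 mm high, makes it 50 mm high overall
- pot_b: the second pot, same shape and origin as pot a. The hollow foot (a 45 mm wide, 6 mm deep recess in the underside) drops over the spigot of the pot, or of the carrier, below it, which centres it; nested pots stand 45 mm apart
- pot_c: the third pot, same shape and origin as pot a. A solid sample, slightly loose inside, gives each pot its own weight, which cannot be seen: in all, one of the three pots weighs about 0.14 kg, one about 0.28 kg and one about 0.46 kg (each within 10 percent), and which is which changes from run to run
- forceps: bystander: steel forceps, 128 mm long, lying flat; origin at its middle
- timer: bystander: flat white timer, 64 x 64 x 18 mm; origin under its middle
- iodine_jar: bystander: dark glass jar with a white cap, 59 mm across, 77 mm high; origin under its middle
- marker: bystander: white and black marker pen, 135 mm long, 17 mm thick, lying; origin under its middle
- kidney_dish: bystander: steel kidney dish, 128 x 255 x 36 mm; origin under its middle
- label_roll: bystander: roll of white labels lying flat, 72 mm across, 31 mm high; origin under its middle

How it is judged:
By the outcome, as a careful person would: the job done as asked, in the order asked, and still so for the second after the job is handed in, with the robot touching nothing.
It also fails if it takes over 72 s, if anything falls off the work surface, if the arm or the gripper's body presses on something with over 40 N, if the wrist force passes 120 N, or if a joint passes its speed limit or range.

## Working session

There is one attempt and no reset: what is moved stays moved. The work goes in short steps, Python scripts to look and compute and a shell command to move; the robot and the scene stay as the last step left them, time stands still between calls to the robot, and variables do not carry over. Pictures are saved under pics/ and viewed, at most 10 in all, crops included, and the job is handed in when it is done.

```bash
ls; mkdir -p pics
python3 - <<'E'
from cell import manip, viewer, workorder
import cv2,numpy as np
s=manip.read_state();print({k:np.round(v,3).tolist() for k,v in s.items()},manip.grip_depth)
ims=[]
for n in("scene","side"):
    p,d=viewer.camera(n);np.savez(f"pics/{n}0.npz",p=p,d=d);i=viewer.camera_info(n);print(n,i)
    cv2.imwrite(f"pics/{n}0.png",p[:,:,::-1])
print(viewer.camera_info("wrist"))
E
```

```text
cell.py
nudge.py
pics
{'clock': 0.0, 'joints': [-1.202, 0.3, 1.522, 0.0, 1.321, -0.067], 'qd': [-0.001, 0.001, 0.001, 0.001, 0.001, 0.0], 'effort': [0.001, -53.18, -35.273, 0.071, 0.024, -0.0], 'eef_pos': [232.067, -498.324, 204.876], 'eef_rot': [-3.14, -0.0, 0.436], 'wrist_force': [0.228, 0.03, 0.189], 'moment': [0.001, 0.056, 0.004], 'finger_force': 0.0, 'finger_gap': 94.287} -18.8
scene {'K': array([[594.95571535,   0.        , 326.83393919],
       [  0.        , 594.95571535, 246.41463905],
       [  0.        ,   0.        ,   1.        ]]), 'rvec': array([ 2.23740827, -0.90637916,  0.37971413]), 'tvec': array([-512.13588651,  268.38783815, 1415.95905348])}
side {'K': array([[532.62504004,   0.        , 321.96540707],
       [  0.        , 532.62504004, 243.86928547],
       [  0.        ,   0.        ,   1.        ]]), 'rvec': array([ 0.49720463, -2.47413022,  1.5180664 ]), 'tvec': array([ 463.39111539,  262.79624609, 1069.83024346])}
{'K': array([[371.64829954,   0.        , 313.90954615],
       [  0.        , 371.64829954, 243.87582614],
       [  0.        ,   0.        ,   1.        ]]), 'mount': array([[-3.52372313e-04, -9.57195713e-01, -2.89441259e-01,
         8.53381608e+01],
       [ 9.99999336e-01, -6.54734091e-04,  9.47814375e-04,
        -9.61027594e-01],
       [-1.09675092e-03, -2.89440733e-01,  9.57195309e-01,
        -1.80425526e+02],
       [ 0.00000000e+00,  0.00000000e+00,  0.00000000e+00,
         1.00000000e+00]])}
```

View pics/scene0.png

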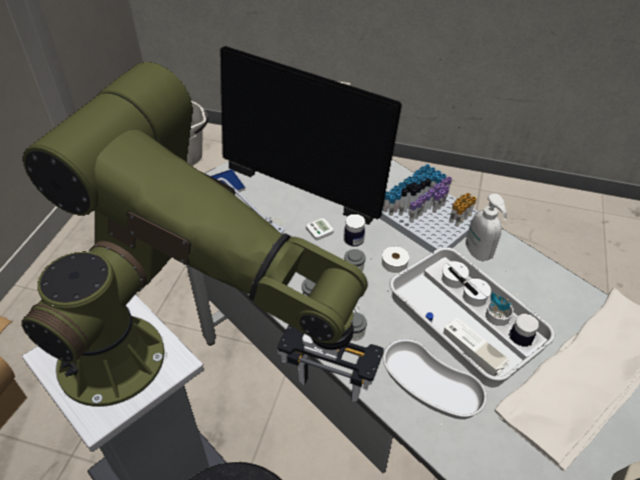

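View pics/side0.png

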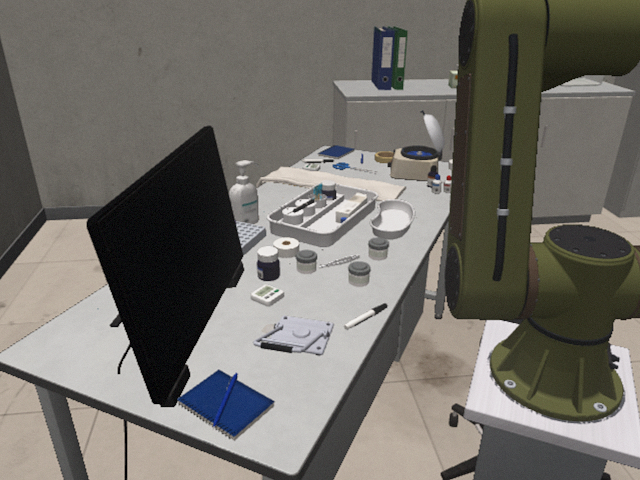

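The side view shows the pots at about (306,261), (359,273) and (378,248). The carrier plate is at (305,333), with its bail grip at (277,347) folded toward the monitor. In the scene view the arm hides the carrier.

```bash
cat > h.py <<'E'
import numpy as np,cv2
from scipy.spatial.transform import Rotation as R
from cell import manip, viewer, workorder
def cam(n):
    i=viewer.camera_info(n);return i["K"],R.from_rotvec(i["rvec"]).as_matrix(),np.array(i["tvec"])
def ray(n,uv,z):
    K,r,t=cam(n);d=r.T@np.linalg.solve(K,[*uv,1]);c=-r.T@t;return c+d*(z-c[2])/d[2]
def cloud(n,d):
    K,r,t=cam(n);v,u=np.mgrid[:480,:640];P=np.stack([(u-K[0,2])/K[0,0]*d,(v-K[1,2])/K[1,1]*d,d],-1);return (P-t)@r
E
python3 - <<'E'
from h import *
f=np.load("pics/side0.npz");p,d=f["p"],f["d"];W=cloud("side",d);W[d==0]=np.nan
for u,v in[(306,254),(359,266),(378,241),(277,347),(305,333),(268,252),(286,243)]:print(u,v,W[v,u].round(1))
# lid spigot tops: height 43-52
ok=(W[...,2]>38)&(W[...,2]<56)&(d>0)
n,l,st,c=cv2.connectedComponentsWithStats(ok.astype(np.uint8))
for i in range(1,n):
    if st[i,4]>30:
        Q=W[l==i];print(c[i].round(1),st[i],Q.min(0).round(),Q.max(0).round(),np.median(Q,0).round(1))
# carrier plate points
m=(W[...,2]>7)&(W[...,2]<16);m[:, :250]=0;m[:,340:]=0;m[:312]=0;m[356:]=0
Q=W[m][:,:2].astype(np.float32);print(cv2.minAreaRect(Q))
c=p[305:365,245:345];d2=p[225:290,245:405]
a=cv2.resize(c,(800,480),interpolation=3);cv2.imwrite("pics/carrier0.png",a[:,:,::-1])
mon=W[(p.max(2)<40)&(W[...,2]>60)&(W[...,0]>350)];print("monitor",np.nanmin(mon,0),np.nanmax(mon,0))
E
```

```text
306 254 [ 622.5 -182.    53.8]
359 266 [ 475.1 -182.6   50. ]
378 241 [ 471.9 -336.3   51. ]
277 347 [485.6 256.1 104.9]
305 333 [504.8  88.6  16.6]
268 252 [ 698.2 -113.2   77.4]
286 243 [ 726.  -273.1   23. ]
[227.2  97.8] [   0   89  455   23 1405] [  577. -2281.    38.] [ 3027. -1119.    56.] [ 1932.2 -1872.4    47. ]
[585.1 103.5] [540 101  91   6 275] [ -355. -2705.    38.] [  133. -2385.    56.] [ -111.2 -2540.2    47.3]
[412.7 169.5] [387 161  51  18 243] [  435. -1041.    38.] [ 641. -908.   56.] [ 531.  -982.3   47.7]
[447.4 180.4] [444 177   7   7  33] [ 377. -938.   38.] [ 402. -906.   56.] [ 386.5 -918.6   44.9]
[436.4 181.1] [432 179  10   5  43] [ 408. -915.   38.] [ 442. -884.   55.] [ 422.8 -894.5   44.8]
[325.2 207.5] [ 266  183  112   54 1551] [ 573. -709.   38.] [ 839. -316.   56.] [ 690.  -538.4   46.3]
[308.5 208.8] [302 205  13   8  57] [ 733. -499.   38.] [ 761. -462.   56.] [ 744.  -474.4   45.1]
[244.9 212.4] [233 206  25  12 139] [ 893. -418.   38.] [ 947. -342.   56.] [ 911.3 -364.9   47. ]
[377.7 242.5] [368 237  21  12 195] [ 445. -375.   38.] [ 501. -313.   54.] [ 471.9 -333.5   46.3]
[195.2 336.6] [149 250  94 154 946] [ 641. -134.   38.] [791. 409.  56.] [686.7 235.2  47.3]
[305.4 255.3] [295 250  22  12 215] [ 600. -222.   38.] [ 657. -163.   55.] [ 625.3 -184.8   46.7]
[267.2 264.3] [256 258  23  12 161] [ 675. -140.   38.] [732. -87.  56.] [ 694.6 -100.    46.8]
[358.5 267.2] [348 261  22  14 244] [ 450. -221.   38.] [ 506. -156.   54.] [ 475.2 -179.5   46.6]
[512.6 336.4] [507 332  11  10  62] [ 79. -38.  38.] [ 98. -27.  56.] [ 87.5 -31.9  47.2]
[557.6 377.1] [503 352 111  47 988] [-98.  30.  38.] [99. 99. 56.] [-0.4 68.7 46.9]
((516.5672607421875, 85.3537368774414), (123.69644165039062, 116.8843765258789), 8.489889144897461)
monitor [  440.71607786 -2138.5688737     60.02752268] [986.05078766 421.8739948  390.75895955]
```

View pics/carrier0.png

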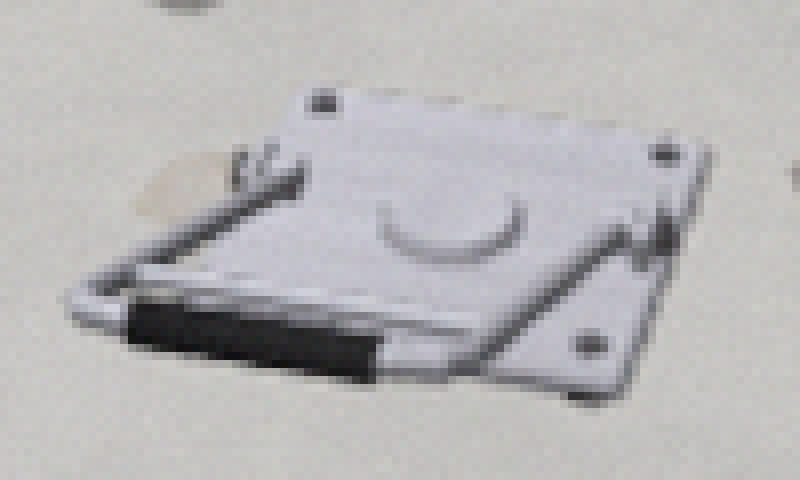

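The crop shows the plate corners, the spigot near crop (450,230), the two ears, and the folded bail with its black grip toward +y. I'll move over the pots and look with the wrist camera.

```bash
cat >> h.py <<'E'
def go(x,y,z,yaw):
    s=manip.read_state();r=R.from_euler("xyz",s["eef_rot"]);t=R.from_euler("xyz",[np.pi,0,yaw])
    print("rows:",r.inv().apply(np.array([x,y,z])-s["eef_pos"]).round(1),(r.inv()*t).as_rotvec().round(3))
def wpix(s,info,P):
    "world points -> wrist pixels"
    K,M=info["K"],info["mount"];r=R.from_euler("xyz",s["eef_rot"]).as_matrix()
    q=((np.atleast_2d(P)-s["eef_pos"])@r-M[:3,3])@M[:3,:3]
    h=np.hypot(q[:,0],q[:,1]);th=np.arctan2(h,q[:,2]);return q[:,:2]/h[:,None]*(th*K[0,0])[:,None]+K[:2,2]
def wray(s,info,uv,z):
    K,M=info["K"],info["mount"];r=R.from_euler("xyz",s["eef_rot"]).as_matrix();uv=np.atleast_2d(uv)-K[:2,2]
    h=np.hypot(*uv.T);th=h/K[0,0];d=np.c_[uv/h[:,None]*np.sin(th)[:,None],np.cos(th)]@M[:3,:3].T@r.T
    c=r@M[:3,3]+s["eef_pos"];return c+d*((z-c[2])/d[:,2])[:,None]
def shot(name):
    s=manip.read_state();p,d=viewer.camera("wrist");np.savez(f"pics/{name}.npz",p=p,d=d,pos=s["eef_pos"],rot=s["eef_rot"]);cv2.imwrite(f"pics/{name}.png",p[:,:,::-1]);return s,p,d
E
python3 - <<'E'
from h import *
print(ray("side",(340,262),2),ray("side",(301.5,333.5),14))
go(480,-150,330,.16)
E
```

```text
[ 556.67325928 -264.77669013    2.        ] [512.59995359  90.02877904  14.        ]
rows: [ 371.8 -211.3 -124.8] [-0.001  0.     0.276]
```

```bash
python3 nudge.py '[[20,-12,-20,0,0,0],[60,-35,-50,0,0,0],[105,-60,-75,0,0,0],[150,-85,-95,0,0,0],[195,-110,-110,0,0,0]]' 75 20
python3 nudge.py '[[40,-23,-5,0,0,0.1],[80,-45,-10,0,0,0.2],[120,-68,-12,0,0,0.276],[160,-90,-15,0,0,0.276],[177,-101,-15,0,0,0.276]]'
python3 nudge.py '[[0,0,0,0,0,0],[0,0,0,0,0,0]]'
python3 - <<'E'
from h import *
s,p,d=shot("w1")
info=viewer.camera_info("wrist")
print(wpix(s,info,[[475,-183,45],[623,-187,45],[472,-337,45],[514,88,12]]).round(),s["eef_pos"],s["clock"])
E
```

```text
clock: 0.6
eef_pos: [351.4, -331.2, 310.1]
eef_rot: [3.141, -0.0, 0.435]
wrist_force: [1.5, -0.2, 0.3]
finger_gap: 75.0
finger_force: 0.0
clock: 1.1
eef_pos: [470.0, -163.7, 324.1]
eef_rot: [-3.141, -0.0, 0.162]
wrist_force: [0.3, -0.5, -0.1]
finger_gap: 75.0
finger_force: 0.0
clock: 1.3
eef_pos: [468.4, -166.6, 323.8]
eef_rot: [-3.141, 0.001, 0.161]
wrist_force: [-0.3, 0.2, -0.4]
finger_gap: 74.9
finger_force: 0.0
[[328. 200.]
 [351.  83.]
 [442. 222.]
 [141. 142.]] [ 468.3537689  -166.61421644  323.7584359 ] 1.3
```

View pics/w1.png

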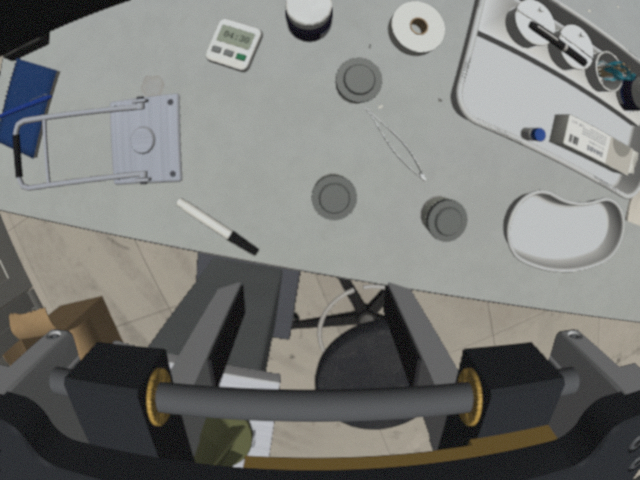

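The wrist view shows the lids at (357,78), (334,197) and (446,220). The carrier spigot is at (144,140), the bail grip at (17,155), and the forceps lie between the pots around (398,143). Next I'll measure the lids.

```bash
cat >> h.py <<'E'
def wcloud(s,info,d):
    K,M=info["K"],info["mount"];r=R.from_euler("xyz",s["eef_rot"]).as_matrix();v,u=np.mgrid[:480,:640].astype(float)
    a=u-K[0,2];b=v-K[1,2];h=np.hypot(a,b)+1e-9;th=h/K[0,0];t=np.tan(np.minimum(th,1.5))
    return (np.stack([a/h*t*d,b/h*t*d,d],-1)@M[:3,:3].T+M[:3,3])@r.T+s["eef_pos"]
def pots(s,p,d,seeds,z=45):
    info=viewer.camera_info("wrist");W=wcloud(s,info,d)
    for q in seeds:
        u,v=np.round(wpix(s,info,[*q,z])[0]).astype(int)
        near=np.hypot(W[...,0]-q[0],W[...,1]-q[1])<42
        m=near&(abs(W[...,2]-z)<8);Q=W[m][:,:2].astype(np.float32)
        print(q,"n",len(Q),"circle",cv2.minEnclosingCircle(Q),"mean",Q.mean(0),"z",np.percentile(W[m][:,2],[10,50,90]).round(1))
E
python3 - <<'E'
from h import *
f=np.load("pics/w1.npz");s=dict(eef_pos=f["pos"],eef_rot=f["rot"]);p,d=f["p"],f["d"];info=viewer.camera_info("wrist")
pots(s,p,d,[(475,-183),(623,-187),(472,-337)],47)
print("spigot rays z50",wray(s,info,[(334,197),(357,78),(446,220)],50).round(1))
g=cv2.cvtColor(p,cv2.COLOR_RGB2GRAY);c=cv2.HoughCircles(cv2.medianBlur(g,3),3,1,30,param1=120,param2=15,minRadius=12,maxRadius=28)
W=wcloud(s,info,d);print("carrier",W[140,144],W[155,17],wray(s,info,[(144,140)],17),wray(s,info,[(172,101),(173,172)],12).round(1),"desk",W[250,100],W[100,280])
m=(g<110).astype(np.uint8);n,l,st,cc=cv2.connectedComponentsWithStats(m)
for i in range(1,n):
    if 400<st[i,4]<3000:print(cc[i].round(1),st[i])
go(475,-184,120,.16)
E
```

```text
(475, -183) n 1621 circle ((479.0316162109375, -189.95167541503906), 29.46813201904297) mean [ 479.76898 -189.1367 ] z [45.3 47.4 51.6]
(623, -187) n 1656 circle ((629.6715087890625, -194.98464965820312), 29.32032585144043) mean [ 628.88513 -194.48415] z [45.2 47.6 51.8]
(472, -337) n 1371 circle ((474.8334045410156, -344.2765808105469), 29.534400939941406) mean [ 476.2495  -341.66818] z [45.  47.3 51.9]
spigot rays z50 [[ 480.4 -189.1   50. ]
 [ 630.3 -192.2   50. ]
 [ 476.3 -339.8   50. ]]
carrier [517.89456915  80.01882194  18.57853477] [492.99039955 245.148607   104.72319676] [[517.78275692  80.77318765  17.        ]] [[575.   46.9  12. ]
 [476.9  33.4  12. ]] desk [  14.53357412  628.54920014 -753.68482933] [ 5.92127734e+02 -1.00176383e+02 -1.82056335e-01]
[462.3  63.7] [451   0  28 119 507]
[607.3  59.9] [ 536    0  104  111 2635]
[309.1  28.8] [285  10  48  32 735]
[557.7  48.1] [529  22  58  48 781]
[569.8  86.6] [478  32 162 121 834]
[568.2 138.6] [550 115  70  58 548]
[333.4 197. ] [ 312  174   44   45 1217]
[443. 218.] [ 421  198   45   42 1429]
rows: [  4.2  17.8 203.9] [-0.     0.001 -0.001]
```

```bash
python3 nudge.py '[[2,8,45,0,0,0],[4,16,95,0,0,0],[6,24,140,0,0,0],[7.6,24.4,185,0,0,0],[7.6,24.4,194,0,0,0]]' 75 20 >/dev/null
python3 nudge.py '[[0,0,0,0,0,0],[0,0,0,0,0,0]]'
python3 - <<'E'
from h import *
s,p,d=shot("w2");info=viewer.camera_info("wrist")
pots(s,p,d,[(479.5,-189.5),(629,-194),(475.5,-341)],47)
W=wcloud(s,info,d);g=cv2.cvtColor(p,cv2.COLOR_RGB2GRAY)
uv=wpix(s,info,[479.5,-189.5,50])[0];print(uv,s["eef_pos"],s["wrist_force"],s["clock"])
go(479.5,-189.5,39-18.8,.16)
cv2.imwrite("pics/w2.png",p[:,:,::-1])
E
```

```text
clock: 2.05
eef_pos: [480.7, -190.1, 132.4]
eef_rot: [3.14, -0.002, 0.159]
wrist_force: [0.6, -0.3, -0.9]
finger_gap: 75.0
finger_force: 0.0
(479.5, -189.5) n 4300 circle ((478.7547607421875, -189.39390563964844), 29.321044921875) mean [ 480.89273 -189.05606] z [45.3 47.1 51.5]
(629, -194) n 4708 circle ((629.806396484375, -195.04714965820312), 29.260183334350586) mean [ 628.31476 -194.31009] z [45.4 47.4 51.8]
(475.5, -341) n 2964 circle ((475.2655944824219, -343.8872375488281), 29.46261978149414) mean [ 476.89114 -340.12335] z [45.1 47.  51.6]
[313.73319686 252.83647096] [ 480.70068281 -190.12477325  132.37568637] [ 0.55052024 -0.26731334 -0.90231847] 2.05
rows: [ -1.6  -1.  112.4] [ 0.002 -0.003 -0.001]
```

View pics/w2.png

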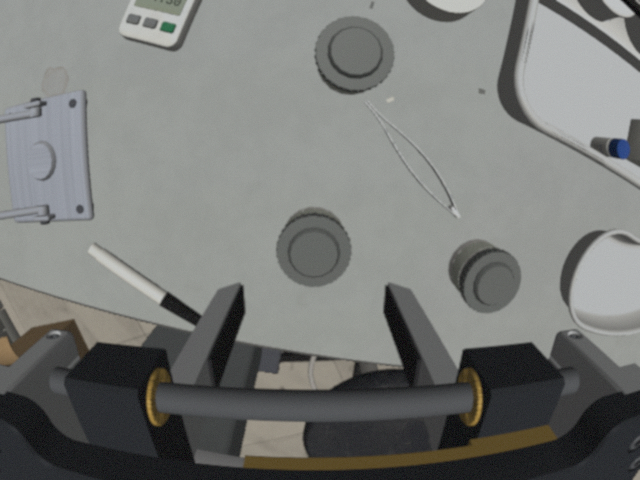

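The pot's spigot is at (313,252), centred between the fingers, and the forceps are clear. Descend, grip and heft.

```bash
python3 nudge.py '[[-1.5,-1,40,0,0,0],[-1.5,-1,80,0,0,0],[-1.5,-1,105,0,0,0],[-1.5,-1,112,0,0,0],[-1.5,-1,112,0,0,0]]' 75 25
python3 nudge.py '[[0,0,0,0,0,0],[0,0,0,0,0,0],[0,0,0,0,0,0],[0,0,0,0,0,0]]' 50 25
for i in 1 2; do python3 nudge.py '[[0,0,0,0,0,0]]'|grep wrist; done
python3 nudge.py '[[0,0,-10,0,0,0],[0,0,-25,0,0,0],[0,0,-25,0,0,0],[0,0,-25,0,0,0]]'
for i in 1 2 3 4; do python3 nudge.py '[[0,0,0,0,0,0]]'|grep wrist; done
```

```text
clock: 2.6
eef_pos: [478.9, -188.8, 19.1]
eef_rot: [3.141, -0.001, 0.16]
wrist_force: [-0.3, 0.1, 0.3]
finger_gap: 75.2
finger_force: 0.0
clock: 3.0
eef_pos: [479.1, -189.0, 19.5]
eef_rot: [3.14, -0.002, 0.16]
wrist_force: [-0.9, -0.4, 9.0]
finger_gap: 56.4
finger_force: 25.0
wrist_force: [-1.0, 0.2, 8.1]
wrist_force: [-1.6, 0.8, 8.6]
clock: 3.6
eef_pos: [478.4, -188.6, 43.3]
eef_rot: [3.141, -0.001, 0.16]
wrist_force: [0.2, 0.2, -1.0]
finger_gap: 56.3
finger_force: 25.0
wrist_force: [-0.2, -0.3, -1.1]
wrist_force: [-0.9, 0.4, -1.4]
wrist_force: [-0.7, 0.3, -1.8]
wrist_force: [0.0, -0.2, -1.6]
```

Pot at (479,-189) pulls about 1.4 N, so it is the lightest. I'll set it down and go to the pot at (476,-341).

```bash
python3 nudge.py '[[0,0,15,0,0,0],[0,0,22,0,0,0],[0,0,25,0,0,0],[0,0,25,0,0,0]]'
python3 nudge.py '[[0,0,0,0,0,0],[0,0,0,0,0,0],[0,0,0,0,0,0]]' 75
python3 nudge.py '[[0,0,-40,0,0,0],[0,0,-85,0,0,0],[-9,50,-100,0,0,0],[-18,100,-100,0,0,0],[-27,149.6,-100,0,0,0]]'|head -2
python3 nudge.py '[[0,0,0,0,0,0],[0,0,0,0,0,0]]'
python3 - <<'E'
from h import *
s,p,d=shot("w3")
pots(s,p,d,[(479,-189.),(629,-194),(475.5,-341)],47)
cv2.imwrite("pics/w3.png",p[:,:,::-1])
go(475.3,-341,19.5,.16)
E
```

```text
clock: 4.4
eef_pos: [478.4, -188.3, 18.7]
eef_rot: [-3.141, 0.0, 0.16]
wrist_force: [-5.0, 3.7, 10.4]
finger_gap: 56.1
finger_force: 25.0
clock: 4.7
eef_pos: [478.4, -188.6, 18.0]
eef_rot: [3.142, -0.0, 0.16]
wrist_force: [-0.2, -0.3, -0.6]
finger_gap: 73.8
finger_force: 0.0
clock: 5.2
eef_pos: [475.7, -338.3, 119.1]
clock: 5.4
eef_pos: [475.1, -336.9, 117.5]
eef_rot: [-3.141, 0.001, 0.158]
wrist_force: [-0.6, 1.4, 0.1]
finger_gap: 75.0
finger_force: 0.0
(479, -189.0) n 3731 circle ((477.46014404296875, -188.1628875732422), 29.5214900970459) mean [ 479.51816 -191.18404] z [45.  46.8 51.4]
(629, -194) n 3640 circle ((629.6221313476562, -195.04959106445312), 29.271684646606445) mean [ 624.7513  -198.55798] z [45.  47.7 51.7]
(475.5, -341) n 4747 circle ((475.0500183105469, -344.2124938964844), 29.160783767700195) mean [ 477.16757 -343.688  ] z [45.4 47.1 51.5]
rows: [-0.8  5.  98.1] [-0.001  0.001 -0.001]
```

```bash
python3 nudge.py '[[-1,6,40,0,0,0],[-1,6,80,0,0,0],[-1,6,93,0,0,0],[-1,6,98,0,0,0],[-1,6,98,0,0,0]]' 75 25
python3 nudge.py '[[0,0,0,0,0,0],[0,0,0,0,0,0],[0,0,0,0,0,0],[0,0,0,0,0,0]]' 50 25
python3 nudge.py '[[0,0,-10,0,0,0],[0,0,-25,0,0,0],[0,0,-25,0,0,0],[0,0,-25,0,0,0]]'
for i in 1 2 3 4; do python3 nudge.py '[[0,0,0,0,0,0]]'|grep wrist; done
```

```text
clock: 5.95
eef_pos: [476.1, -342.3, 21.0]
eef_rot: [3.141, -0.001, 0.161]
wrist_force: [0.8, 0.5, -0.4]
finger_gap: 74.8
finger_force: 0.0
clock: 6.35
eef_pos: [476.2, -343.3, 21.5]
eef_rot: [3.139, -0.002, 0.16]
wrist_force: [-0.8, -1.5, 7.8]
finger_gap: 56.6
finger_force: 25.0
clock: 6.75
eef_pos: [475.6, -342.6, 45.5]
eef_rot: [3.141, -0.0, 0.16]
wrist_force: [-0.6, 0.3, -5.4]
finger_gap: 56.3
finger_force: 25.0
wrist_force: [0.1, -1.1, -4.5]
wrist_force: [-0.5, -0.0, -4.5]
wrist_force: [0.5, 0.3, -3.8]
wrist_force: [0.3, -0.3, -4.6]
```

That pot weighs about 4.5 N, so it is the heaviest. I'll carry it toward the carrier and re-measure the seat.

```bash
python3 nudge.py '[[0,0,-35,0,0,0],[3,-10,-75,0,0,0],[12,-45,-100,0,0,0],[24,-88,-105,0,0,0],[36,-132,-105,0,0,0]]'|head -2
python3 nudge.py '[[12,-44,0,0,0,0],[24,-88,0,0,0,0],[36,-130,0,0,0,0],[47,-165,0,0,0,0],[47,-170,0,0,0,0]]'|head -2
python3 nudge.py '[[0,0,0,0,0,0],[0,0,0,0,0,0],[0,0,0,0,0,0]]'
python3 - <<'E'
from h import *
s,p,d=shot("w4");info=viewer.camera_info("wrist")
W=wcloud(s,info,d);near=np.hypot(W[...,0]-518,W[...,1]-80)<110
m=near&(W[...,2]>6)&(W[...,2]<15.);Q=W[m][:,:2].astype(np.float32);print("plate",len(Q),cv2.minAreaRect(Q))
m=(np.hypot(W[...,0]-518,W[...,1]-80)<32)&(W[...,2]>15)&(W[...,2]<20);Q=W[m][:,:2].astype(np.float32);print("spig",len(Q),cv2.minEnclosingCircle(Q),Q.mean(0))
print(wpix(s,info,[518,80.5,17]),s["eef_pos"])
E
```

```text
clock: 7.65
eef_pos: [490.4, -205.5, 151.3]
clock: 8.15
eef_pos: [509.6, -27.8, 150.1]
clock: 8.45
eef_pos: [509.4, -32.2, 150.0]
eef_rot: [3.141, 0.0, 0.158]
wrist_force: [-0.8, -0.1, -4.5]
finger_gap: 56.3
finger_force: 25.0
plate 12199 ((517.3638916015625, 84.48480224609375), (124.39161682128906, 112.04224395751953), 9.060937881469727)
spig 1317 ((517.8606567382812, 77.67295837402344), 29.89544677734375) [518.26776  83.78841]
[[191.01493878 205.23345316]] [509.37978089 -32.23682418 150.03504681]
```

View pics/w4.png

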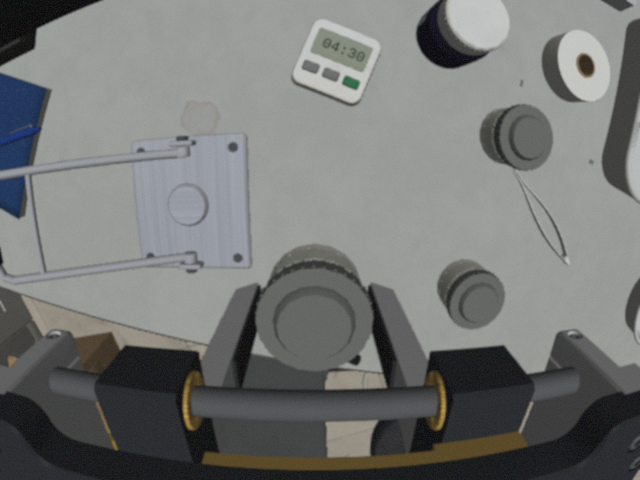

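The plate measures 124.4 x 112.0 mm, as specified, with its centre at (517.4,84.5) and yaw 0.158. The spigot at pixel (187,205) agrees. Next I'll check where the held pot sits in the hand (lid at (315,322)).

```bash
cat >> h.py <<'E'
def held(name):
    f=np.load(f"pics/{name}.npz");s=dict(eef_pos=f["pos"],eef_rot=f["rot"]);d=f["d"];W=wcloud(s,viewer.camera_info("wrist"),d)
    T=(W-s["eef_pos"])@R.from_euler("xyz",s["eef_rot"]).as_matrix()
    r=np.hypot(T[...,0],T[...,1]);zz=T[...,2]
    h=np.median(zz[r<10]);m=(r<26)&(abs(zz-h)<1.8);Q=T[m][:,:2].astype(np.float32);print("spigot top z",h,"n",len(Q),cv2.minEnclosingCircle(Q),Q.mean(0))
E
python3 - <<'E'
from h import *
held("w4")
f=np.load("pics/w4.npz");s=dict(eef_pos=f["pos"],eef_rot=f["rot"])
print(wray(s,viewer.camera_info("wrist"),[(187,204.5)],17))
go(517.4,84.5,120,.158)
E
```

```text
spigot top z -29.119467445543794 n 4197 ((-1.221987247467041, -1.0674493312835693), 19.180784225463867) [ 0.0128991  -0.97501105]
[[518.14866381  84.36705702  17.        ]]
rows: [  26.3 -114.    30. ] [0. 0. 0.]
```

```bash
python3 nudge.py '[[11,-45,10,0,0,0],[21,-90,35,0,0,0],[27.7,-113,70,0,0,0],[27.7,-113,98,0,0,0],[27.7,-113,98,0,0,0]]'
python3 nudge.py '[[0,0,0,0,0,0],[0,0,0,0,0,0]]'
python3 - <<'E'
from h import *
go(518.75,83.7,33,.158)
E
```

```text
clock: 9.0
eef_pos: [516.8, 84.5, 48.8]
eef_rot: [-3.141, 0.006, 0.16]
wrist_force: [0.0, 0.2, -4.7]
finger_gap: 56.8
finger_force: 25.0
clock: 9.2
eef_pos: [519.9, 84.0, 53.9]
eef_rot: [3.141, -0.003, 0.159]
wrist_force: [0.3, -0.5, -4.1]
finger_gap: 56.5
finger_force: 25.0
rows: [-1.2  0.1 20.9] [ 0.    -0.003  0.001]
```

```bash
python3 nudge.py '[[-0.8,0,8,0,0,0],[-0.8,0,14,0,0,0],[-0.8,0,17,0,0,0],[-0.8,0,19,0,0,0],[-0.8,0,19.5,0,0,0]]'
python3 nudge.py '[[0,0,0.5,0,0,0],[0,0,0.5,0,0,0]]'
```

```text
clock: 9.7
eef_pos: [519.9, 83.5, 34.9]
eef_rot: [3.14, -0.004, 0.16]
wrist_force: [-4.2, -12.2, 24.4]
finger_gap: 56.7
finger_force: 25.0
clock: 9.9
eef_pos: [520.0, 83.4, 34.6]
eef_rot: [3.139, -0.005, 0.159]
wrist_force: [-2.2, -11.5, 22.5]
finger_gap: 56.3
finger_force: 25.0
```

```bash
python3 nudge.py '[[-0.5,1,-0.5,0,0,0],[-0.7,2,-0.5,0,0,0],[-0.7,2,-0.5,0,0,0]]'
python3 nudge.py '[[0,0,0.3,0,0,0],[0,0,0.5,0,0,0]]'
python3 - <<'E'
from h import *
s,p,d=shot("w5");held("w5");print(s["eef_pos"][2])
E
```

```text
clock: 10.2
eef_pos: [519.6, 83.0, 34.5]
eef_rot: [-3.141, -0.005, 0.159]
wrist_force: [1.6, 3.7, 12.1]
finger_gap: 56.3
finger_force: 25.0
clock: 10.4
eef_pos: [519.7, 83.1, 34.5]
eef_rot: [-3.141, -0.006, 0.159]
wrist_force: [-1.1, 3.4, 18.4]
finger_gap: 56.3
finger_force: 25.0
spigot top z -29.00239576493164 n 4118 ((-2.4349277019500732, -1.1434458494186401), 19.222904205322266) [-1.3117003 -0.8905068]
34.45426241711347
```

```bash
python3 nudge.py '[[0,-0.4,-1,0,0,0],[0,-0.4,-1,0,0,0]]' | grep wrist
python3 nudge.py '[[0,0,0,0,0,0],[0,0,0,0,0,0],[0,0,0,0,0,0]]' 75
python3 nudge.py '[[0,0,-30,0,0,0],[0,0,-75,0,0,0],[0,0,-100,0,0,0],[0,0,-100,0,0,0],[0,0,-100,0,0,0]]'
python3 - <<'E'
from h import *
s,p,d=shot("w6");pots(s,p,d,[(517.5,84),(477.5,-188.2),(629.6,-195)],47);pots(s,p,d,[(517.5,84)],60)
go(477.8,-188.3,100,.158);go(629.6,-195,100,.158)
E
```

```text
wrist_force: [3.8, 1.5, 8.6]
clock: 10.95
eef_pos: [517.4, 82.8, 32.9]
eef_rot: [-3.142, 0.0, 0.16]
wrist_force: [0.1, 0.9, 1.0]
finger_gap: 73.7
finger_force: 0.0
clock: 11.45
eef_pos: [517.4, 82.9, 132.8]
eef_rot: [3.142, 0.0, 0.16]
wrist_force: [0.1, 0.2, -1.0]
finger_gap: 74.5
finger_force: 0.0
(517.5, 84) n 170 circle ((519.5081787109375, 83.20930480957031), 28.654525756835938) mean [539.4318  86.1175] z [46.7 50.9 54.1]
(477.5, -188.2) n 1225 circle ((476.9912414550781, -186.8822479248047), 29.577083587646484) mean [ 486.85205 -179.93777] z [42.3 46.7 51.5]
(629.6, -195) n 1929 circle ((628.6006469726562, -193.75296020507812), 29.953453063964844) mean [ 628.8837  -187.44753] z [43.8 47.2 51.8]
(517.5, 84) n 4639 circle ((516.2303466796875, 83.01722717285156), 29.37782859802246) mean [518.5961   83.09569] z [57.4 59.1 63.5]
rows: [-81.8 261.5  32.1] [-0.     0.002  0.002]
rows: [ 67.  292.3  31.9] [-0.     0.002  0.002]
```

View pics/w6.png

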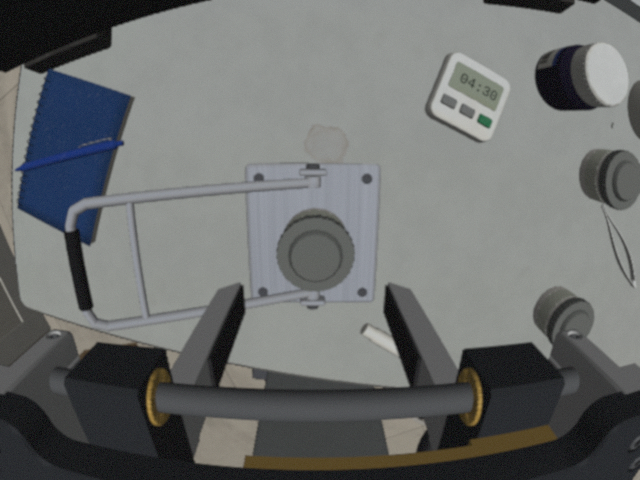

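The pot's lid is centred over the plate at (315,257), and its top is 12 mm higher than on the desk, so it is fully nested. Next is the pot at (629,-195).

```bash
python3 nudge.py '[[11,48,0,0,0,0],[22,96,0,0,0,0],[33,144,0,0,0,0],[44,192,0,0,0,0],[55,240,0,0,0,0]]'|head -2
python3 nudge.py '[[10,45,5,0,0,0],[12,52,10,0,0,0],[12,52,10,0,0,0],[12,52,10,0,0,0]]'
python3 - <<'E'
from h import *
s,p,d=shot("w7");pots(s,p,d,[(629.6,-195)],47)
go(629.6,-195,20,.158)
E
```

```text
clock: 12.0
eef_pos: [609.9, -147.1, 131.2]
clock: 12.4
eef_pos: [629.6, -193.5, 122.0]
eef_rot: [-3.14, 0.002, 0.16]
wrist_force: [-0.4, 0.2, 0.0]
finger_gap: 75.1
finger_force: 0.0
(629.6, -195) n 4607 circle ((630.03369140625, -194.7010955810547), 29.256135940551758) mean [ 632.1644  -194.43665] z [45.4 47.1 51.6]
rows: [ -0.5   1.8 102.7] [-0.001  0.001  0.003]
```

```bash
python3 nudge.py '[[0.4,1.2,40,0,0,0],[0.4,1.2,80,0,0,0],[0.4,1.2,97,0,0,0],[0.4,1.2,102,0,0,0],[0.4,1.2,102,0,0,0]]' 75 25|head -2
python3 nudge.py '[[0,0,0,0,0,0],[0,0,0,0,0,0],[0,0,0,0,0,0],[0,0,0,0,0,0]]' 50 25
python3 nudge.py '[[0,0,-10,0,0,0],[0,0,-25,0,0,0],[0,0,-25,0,0,0],[0,0,-25,0,0,0]]'
for i in 1 2 3 4; do python3 nudge.py '[[0,0,0,0,0,0]]'|grep wrist; done
python3 - <<'E'
from h import *
s,p,d=shot("w8");held("w8");go(517,25,150,.158)
E
```

```text
clock: 12.95
eef_pos: [631.2, -195.4, 22.0]
clock: 13.35
eef_pos: [631.3, -195.9, 22.4]
eef_rot: [3.141, -0.002, 0.16]
wrist_force: [-1.2, 1.2, 6.0]
finger_gap: 56.3
finger_force: 25.0
clock: 13.75
eef_pos: [630.9, -195.9, 46.7]
eef_rot: [3.141, -0.001, 0.16]
wrist_force: [-0.7, -0.2, -2.4]
finger_gap: 56.8
finger_force: 25.0
wrist_force: [-0.4, -0.1, -3.6]
wrist_force: [-0.4, -1.0, -2.4]
wrist_force: [0.7, 0.9, -2.6]
wrist_force: [-0.1, -0.7, -3.2]
spigot top z -28.63319342465209 n 4133 ((-0.607099175453186, -0.7226806282997131), 19.01337432861328) [ 0.25277627 -0.9172587 ]
rows: [ -77.1 -236.1 -104.1] [-0.     0.     0.002]
```

It weighs about 2.85 N, so it is the middle pot. Carry it to the stack.

```bash
python3 nudge.py '[[0,0,-35,0,0,0],[-3,-12,-75,0,0,0],[-12,-50,-88,0,0,0],[-22,-96,-88,0,0,0],[-33,-142,-88,0,0,0]]'|head -2
python3 nudge.py '[[-11,-46,0,0,0,0],[-22,-92,0,0,0,0],[-32,-130,0,0,0,0],[-35.4,-148,0,0,0,0],[-35.4,-150.7,0,0,0,0]]'|head -2
python3 nudge.py '[[0,0,0,0,0,0],[0,0,0,0,0,0],[0,0,0,0,0,0]]'
python3 - <<'E'
from h import *
s,p,d=shot("w9");held("w9");go(517.1,82.3,85,.158)
E
```

```text
clock: 14.7
eef_pos: [574.9, -59.7, 134.5]
clock: 15.2
eef_pos: [516.0, 84.1, 134.4]
clock: 15.5
eef_pos: [517.0, 81.4, 134.0]
eef_rot: [3.142, 0.0, 0.159]
wrist_force: [0.1, -0.4, -2.5]
finger_gap: 56.2
finger_force: 25.0
spigot top z -28.379697942075918 n 4126 ((-0.6189463138580322, -1.072415828704834), 19.027050018310547) [ 0.4539316 -0.8248433]
rows: [ 0.3 -0.8 49. ] [0.    0.    0.001]
```

```bash
python3 nudge.py '[[0.2,-0.7,25,0,0,0],[0.2,-0.7,40,0,0,0],[0.2,-0.7,46,0,0,0],[0.2,-0.7,46,0,0,0],[0.2,-0.7,46,0,0,0]]'
python3 nudge.py '[[0,0,3,0,0,0],[0,0,6,0,0,0],[0,0,8,0,0,0],[0,0,8,0,0,0]]'
```

```text
clock: 16.05
eef_pos: [517.2, 82.8, 88.8]
eef_rot: [3.142, -0.001, 0.16]
wrist_force: [0.5, 0.1, -2.1]
finger_gap: 56.9
finger_force: 25.0
clock: 16.45
eef_pos: [516.8, 83.0, 80.1]
eef_rot: [3.142, -0.0, 0.16]
wrist_force: [0.6, 0.2, -2.0]
finger_gap: 56.4
finger_force: 25.0
```

```bash
python3 nudge.py '[[0,0,1,0,0,0],[0,0,1.8,0,0,0],[0,0,1.8,0,0,0]]'
python3 nudge.py '[[0,0,0.3,0,0,0],[0,0,0.3,0,0,0]]' | grep -E 'pos|wrist'
python3 nudge.py '[[0,0,0,0,0,0],[0,0,0,0,0,0],[0,0,0,0,0,0]]' 75|grep -E 'pos|wrist'
python3 nudge.py '[[0,0,-30,0,0,0],[0,0,-70,0,0,0],[0,0,-90,0,0,0],[0,0,-90,0,0,0]]'|head -2
python3 - <<'E'
from h import *
s,p,d=shot("w10");pots(s,p,d,[(517.0,83)],104);go(478,-188.3,120,.158)
E
```

```text
clock: 16.75
eef_pos: [517.4, 83.2, 79.8]
eef_rot: [-3.141, -0.002, 0.16]
wrist_force: [-4.6, -0.6, 13.7]
finger_gap: 56.4
finger_force: 25.0
eef_pos: [517.5, 83.3, 79.8]
wrist_force: [-4.9, -0.6, 16.9]
eef_pos: [516.7, 83.0, 77.9]
wrist_force: [-0.1, -0.1, -0.1]
clock: 17.65
eef_pos: [517.9, 83.1, 170.7]
(517.0, 83) n 4857 circle ((516.1795043945312, 83.51795196533203), 29.148006439208984) mean [518.3006   83.89785] z [102.4 104.1 108.5]
rows: [-81.9 261.7  48.5] [ 0.    -0.002  0.002]
```

The lid is exactly 57 mm above its desk height, so it is nested. Now the light pot.

```bash
python3 nudge.py '[[-14,45,0,0,0,0],[-28,90,5,0,0,0],[-43,137,15,0,0,0],[-57,183,30,0,0,0],[-70,225,40,0,0,0]]'|head -2
python3 nudge.py '[[-11,36,8,0,0,0],[-12,37,10,0,0,0],[-12,37,10,0,0,0],[-12,37,10,0,0,0]]'|head -2
python3 - <<'E'
from h import *
s,p,d=shot("w11");pots(s,p,d,[(478,-188)],47)
go(478,-188.5,20,.158)
E
```

```text
clock: 18.2
eef_pos: [481.9, -151.9, 125.7]
clock: 18.6
eef_pos: [477.4, -187.8, 117.4]
(478, -188) n 4775 circle ((477.3348388671875, -187.8553009033203), 29.349592208862305) mean [ 479.6489  -187.26262] z [45.4 47.1 51.5]
rows: [ 0.3  0.9 97.7] [-0.     0.     0.003]
```

```bash
python3 nudge.py '[[0,0.3,40,0,0,0],[0,0.3,80,0,0,0],[0,0.3,93,0,0,0],[0,0.3,97,0,0,0],[0,0.3,97,0,0,0]]' 75 25|head -2
python3 nudge.py '[[0,0,0,0,0,0],[0,0,0,0,0,0],[0,0,0,0,0,0],[0,0,0,0,0,0]]' 50 25
python3 nudge.py '[[0,0,-10,0,0,0],[0,0,-45,0,0,0],[0,0,-90,0,0,0],[0,0,-135,0,0,0],[0,0,-155,0,0,0]]'|head -2
python3 nudge.py '[[0,0,0,0,0,0],[0,0,0,0,0,0],[0,0,0,0,0,0]]'
python3 - <<'E'
from h import *
s,p,d=shot("w12");held("w12");go(516.7,82.8,175,.158)
E
```

```text
clock: 19.15
eef_pos: [478.2, -188.8, 21.9]
clock: 19.55
eef_pos: [478.1, -189.2, 22.0]
eef_rot: [3.141, -0.001, 0.16]
wrist_force: [-1.6, 1.6, 8.1]
finger_gap: 56.2
finger_force: 25.0
clock: 20.05
eef_pos: [478.4, -189.4, 180.8]
clock: 20.35
eef_pos: [476.9, -188.7, 174.5]
eef_rot: [-3.14, 0.002, 0.16]
wrist_force: [0.2, 0.2, -1.7]
finger_gap: 56.8
finger_force: 25.0
spigot top z -28.918727283035004 n 4220 ((-0.01801440678536892, -1.1111308336257935), 19.228958129882812) [ 1.0960816 -0.8743278]
rows: [  82.5 -261.8   -0.3] [-0.002  0.002  0.002]
```

```bash
python3 nudge.py '[[14,-45,0,0,0,0],[28,-90,0,0,0,0],[43,-137,0,0,0,0],[57,-183,0,0,0,0],[70,-225,0,0,0,0]]'|head -2
python3 nudge.py '[[11,-33,0,0,0,0],[12.2,-36.5,0,0,0,0],[12.2,-36.5,0,0,0,0],[12.2,-36.5,0,0,0,0],[12.2,-36.5,0,0,0,0]]'
python3 - <<'E'
from h import *
go(516.4,82.6,130,.158)
E
```

```text
clock: 20.9
eef_pos: [510.3, 46.4, 174.9]
clock: 21.4
eef_pos: [517.0, 81.2, 175.7]
eef_rot: [3.142, 0.001, 0.158]
wrist_force: [-0.1, -0.2, -1.3]
finger_gap: 56.6
finger_force: 25.0
rows: [-0.3 -1.5 45.7] [0.    0.001 0.   ]
```

```bash
python3 nudge.py '[[-0.3,-1.2,25,0,0,0],[-0.3,-1.2,38,0,0,0],[-0.3,-1.2,42,0,0,0],[-0.3,-1.2,42,0,0,0],[-0.3,-1.2,42,0,0,0]]'
python3 nudge.py '[[0,0,3,0,0,0],[0,0,6,0,0,0],[0,0,8,0,0,0],[0,0,8,0,0,0]]'
python3 nudge.py '[[0,0,1,0,0,0],[0,0,1.5,0,0,0],[0,0,1.5,0,0,0]]'
```

```text
clock: 21.9
eef_pos: [516.9, 83.2, 134.7]
eef_rot: [3.142, -0.001, 0.16]
wrist_force: [-0.7, -0.2, -1.1]
finger_gap: 56.7
finger_force: 25.0
clock: 22.3
eef_pos: [516.5, 83.4, 125.7]
eef_rot: [-3.142, 0.0, 0.16]
wrist_force: [-0.1, -0.5, -1.7]
finger_gap: 56.7
finger_force: 25.0
clock: 22.6
eef_pos: [516.6, 83.4, 124.5]
eef_rot: [3.142, 0.0, 0.16]
wrist_force: [-0.5, 0.7, -1.6]
finger_gap: 56.7
finger_force: 25.0
```

```bash
python3 nudge.py '[[0,0,0.8,0,0,0],[0,0,1.5,0,0,0],[0,0,1.5,0,0,0]]'| grep -E 'pos|wrist'
python3 nudge.py '[[0,0,0.3,0,0,0],[0,0,0.3,0,0,0]]' | grep -E 'pos|wrist'
python3 nudge.py '[[0,0,0,0,0,0],[0,0,0,0,0,0],[0,0,0,0,0,0]]' 75|grep -E 'pos|wrist'
python3 nudge.py '[[0,0,-30,0,0,0],[0,0,-70,0,0,0],[0,0,-100,0,0,0],[0,0,-100,0,0,0],[0,0,-100,0,0,0]]'|head -2
python3 - <<'E'
from h import *
s,p,d=shot("w13");pots(s,p,d,[(517.0,83)],149);info=viewer.camera_info("wrist")
W=wcloud(s,info,d);dk=(p.max(2)<60)&(np.hypot(W[...,0]-490,W[...,1]-248)<45)&(W[...,2]>60)&(W[...,2]<130)
Q=W[dk];print("grip",len(Q),Q.mean(0),Q.min(0),Q.max(0),"rect",cv2.minAreaRect(Q[:,:2].astype(np.float32)))
go(488,246,150,.158)
E
```

```text
eef_pos: [517.1, 83.5, 124.1]
wrist_force: [-3.7, -0.9, 9.3]
eef_pos: [517.2, 83.6, 124.1]
wrist_force: [-3.1, -0.1, 12.8]
eef_pos: [516.5, 83.4, 122.6]
wrist_force: [0.0, 1.0, -0.2]
clock: 23.9
eef_pos: [516.5, 83.4, 222.4]
(517.0, 83) n 4665 circle ((515.8027954101562, 83.72508239746094), 29.532445907592773) mean [517.92334  84.31654] z [147.4 149.  153.5]
grip 645 [493.82724207 248.74303122 103.59157339] [463.16669718 240.77962906  95.77563151] [521.59517561 259.73136075 106.53409846] rect ((492.03173828125, 249.00714111328125), (58.71686935424805, 10.903929710388184), 11.023039817810059)
rows: [  -1.9 -165.1   71.6] [-0.     0.001  0.002]
```

View pics/w13.png

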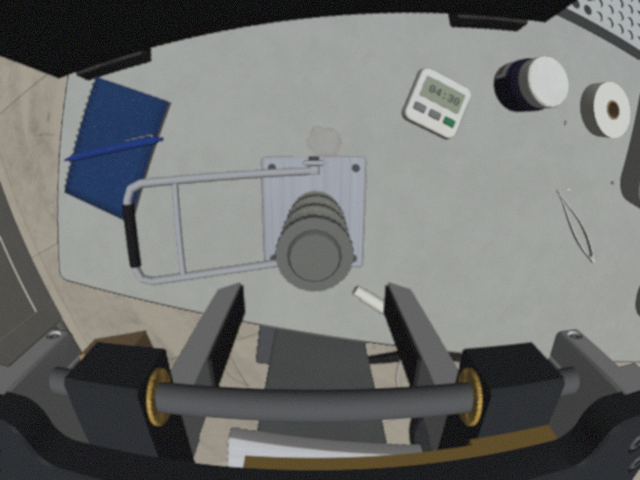

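The top lid reads 147/149/153, exactly 102 mm above its desk height, so the stack is nested. The grip is at about (491.5,248.5,100), which matches the geometry. I'll go pinch it from above.

```bash
python3 nudge.py '[[0,-45,0,0,0,0],[0,-90,0,0,0,0],[0,-135,5,0,0,0],[0.8,-160,30,0,0,0],[0.8,-167,70,0,0,0]]' 34 10|head -2
python3 nudge.py '[[0,0,15,0,0,0],[0,0,15,0,0,0],[0,0,15,0,0,0]]'
python3 - <<'E'
from h import *
s,p,d=shot("w14");info=viewer.camera_info("wrist");W=wcloud(s,info,d)
T=(W-s["eef_pos"])@R.from_euler("xyz",s["eef_rot"]).as_matrix()
dk=(p.max(2)<60)&(abs(T[...,0])<38)&(abs(T[...,1])<15)&(W[...,2]>80)&(W[...,2]<115)
Q=T[dk];print("grip in tool",len(Q),Q.min(0),Q.max(0),np.median(Q,0),s["eef_pos"])
go(491.3,248.5,82,.158)
E
```

```text
clock: 24.45
eef_pos: [490.4, 251.0, 152.0]
clock: 24.75
eef_pos: [490.8, 248.2, 137.5]
eef_rot: [3.141, 0.001, 0.16]
wrist_force: [0.3, 0.6, -0.0]
finger_gap: 34.2
finger_force: 0.0
grip in tool 1456 [-28.05667167  -7.81444538  30.42691623] [31.0262907   2.43212692 36.17729103] [ 3.46468533 -2.617656   32.89961808] [490.75052823 248.21701754 137.48993721]
rows: [ 0.1 -0.2 56.3] [-0.    -0.001  0.001]
```

View pics/w14.png

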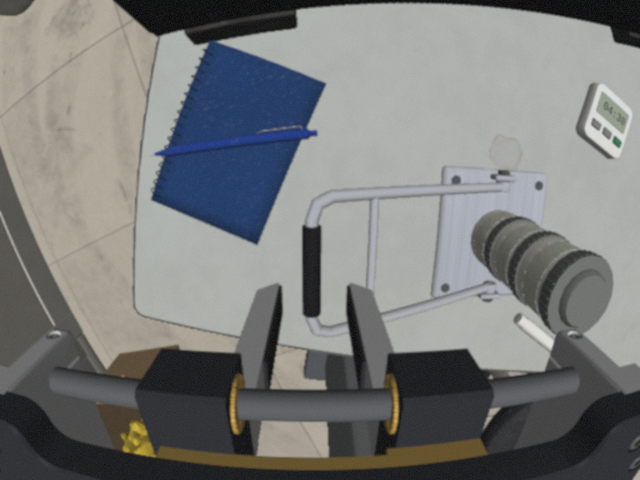

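The grip tube at (312,270) lies between the fingers, about 2 mm off centre, and the stack is clear. Descend and pinch.

```bash
python3 nudge.py '[[0,-1.6,25,0,0,0],[0,-1.6,45,0,0,0],[0,-1.6,55,0,0,0],[0,-1.6,55,0,0,0],[0,-1.6,55,0,0,0]]' 34 10|grep -E 'pos|wrist'
python3 nudge.py '[[0,0,0,0,0,0],[0,0,0,0,0,0],[0,0,0,0,0,0],[0,0,0,0,0,0]]' 5 12
```

```text
eef_pos: [491.1, 250.1, 83.8]
wrist_force: [1.0, -0.2, 0.7]
clock: 25.7
eef_pos: [490.7, 250.0, 83.0]
eef_rot: [-3.141, -0.001, 0.16]
wrist_force: [-0.1, 0.5, 0.2]
finger_gap: 11.2
finger_force: 12.0
```

```bash
python3 nudge.py '[[0,9.1,-16.3,0,0,0],[0,19.8,-31.5,0,0,0],[0,31.9,-45.6,0,0,0],[0,45.4,-58.5,0,0,0],[0,60,-69.9,0,0,0]]'
python3 - <<'E'
from h import *
s=manip.read_state();e=s["eef_pos"];u=np.array([-.157,.9875]);y=(e[:2]-[517.3,83.8])@u;z=e[2]+18.8-18;print(y,z,np.hypot(y,z),np.arctan2(z,y))
E
```

```text
clock: 26.2
eef_pos: [500.3, 192.5, 155.0]
eef_rot: [-3.138, -0.003, 0.161]
wrist_force: [-4.6, 11.6, 10.2]
finger_gap: 11.7
finger_force: 12.0
110.05607395513327 155.78122165505766 190.73575552255525 0.955735638484173
```

```bash
python3 nudge.py '[[0,14.5,-12,0,0,0],[0,31,-21,0,0,0],[0,48,-28,0,0,0],[0,66,-33,0,0,0],[0,84,-36,0,0,0]]'
python3 - <<'E'
from h import *
s=manip.read_state();e=s["eef_pos"];u=np.array([-.157,.9875]);y=(e[:2]-[517.3,83.8])@u;z=e[2]+18.8-18;print(y,z,np.hypot(y,z),np.arctan2(z,y))
E
```

```text
clock: 26.7
eef_pos: [513.6, 107.6, 189.6]
eef_rot: [-3.141, -0.001, 0.16]
wrist_force: [-0.4, 3.0, 1.7]
finger_gap: 11.4
finger_force: 12.0
24.08368784852657 190.4354733258225 191.95232095813617 1.4449977584153748
```

```bash
python3 nudge.py '[[0,12,-1,0,0,0],[0,20,-1,0,0,0],[0,26,-1,0,0,0],[0,26,-1,0,0,0]]'|grep -E 'pos|wrist'
python3 nudge.py '[[0,3,0,0,0,0],[0,3,0,0,0,0],[0,3,0,0,0,0]]'|grep -E 'pos|wrist'
python3 nudge.py '[[0,2,0,0,0,0],[0,2,0,0,0,0],[0,2,0,0,0,0]]'|grep -E 'pos|wrist'
```

```text
eef_pos: [517.8, 81.4, 190.2]
wrist_force: [-2.7, -2.0, 7.1]
eef_pos: [518.2, 79.0, 190.2]
wrist_force: [-2.1, -1.8, 6.8]
eef_pos: [518.3, 78.7, 190.2]
wrist_force: [-4.5, 11.8, 6.3]
```

It has met the stop: position has stalled and the force has risen to 11.8 N. One more small push, then release.

```bash
python3 nudge.py '[[0,1.5,0,0,0,0],[0,1.5,0,0,0,0]]'|grep -E 'pos|wrist'
python3 nudge.py '[[0,-1.5,0,0,0,0],[0,-3,0,0,0,0]]'|grep -E 'pos|wrist'
python3 nudge.py '[[0,0,0,0,0,0],[0,0,0,0,0,0],[0,0,0,0,0,0]]' 34|grep -E 'pos|wrist|gap'
python3 - <<'E'
from h import *
p,d=viewer.camera("side");W=cloud("side",d);dk=(p.max(2)<50)&(np.hypot(W[...,0]-517,W[...,1]-84)<60)&(W[...,2]>160)&(W[...,2]<300)
cv2.imwrite("pics/side2.png",cv2.resize(p[230:360,220:400],(720,520),interpolation=3)[:,:,::-1])
E
```

```text
eef_pos: [518.3, 78.5, 190.2]
wrist_force: [-5.5, 21.5, 7.6]
eef_pos: [518.2, 79.1, 190.2]
wrist_force: [-2.6, -1.7, 7.1]
eef_pos: [518.1, 78.6, 189.3]
wrist_force: [-0.0, -0.2, 0.9]
finger_gap: 31.7
```

View pics/side2.png

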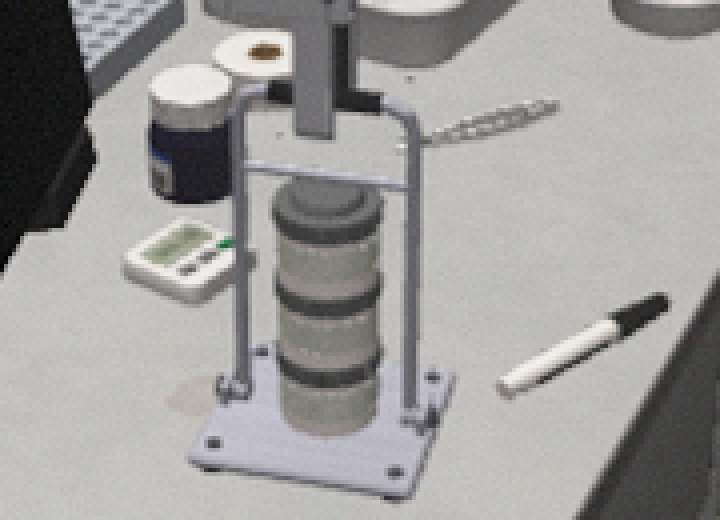

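The bail is upright and the stack is straight. My back-off may have eased the bail about 0.5 mm off the stop, so I'll regrip, press to the stop and release under that push.

```bash
python3 nudge.py '[[0,0,0,0,0,0],[0,0,0,0,0,0],[0,0,0,0,0,0]]' 5 12|grep -E 'pos|wrist|gap'
python3 nudge.py '[[0,1.5,-0.5,0,0,0],[0,1.5,-0.5,0,0,0]]'|grep -E 'pos|wrist'
python3 nudge.py '[[0,0,0,0,0,0],[0,0,0,0,0,0],[0,0,0,0,0,0]]' 34|grep -E 'pos|wrist|gap'
```

```text
eef_pos: [518.2, 78.6, 189.5]
wrist_force: [0.4, -0.2, 1.1]
finger_gap: 13.6
eef_pos: [518.1, 78.7, 189.6]
wrist_force: [-0.2, 12.0, -4.8]
eef_pos: [518.5, 77.0, 190.1]
wrist_force: [0.9, -1.3, 0.2]
finger_gap: 31.4
```

Against the stop at 12 N when released. Now withdraw straight up and check.

```bash
python3 nudge.py '[[0,-1,-10,0,0,0],[0,-1,-30,0,0,0],[0,-1,-60,0,0,0],[0,-1,-100,0,0,0],[0,-1,-100,0,0,0]]'|grep -E 'pos|wrist|clock'
python3 nudge.py '[[0,0,0,0,0,0],[0,0,0,0,0,0]]'|grep -E 'wrist'
python3 - <<'E'
from h import *
s,p,d=shot("w15");info=viewer.camera_info("wrist");W=wcloud(s,info,d)
dk=(p.max(2)<70)&(np.hypot(W[...,0]-518,W[...,1]-79)<45)&(W[...,2]>195)&(W[...,2]<220)
Q=W[dk];print(len(Q),Q.mean(0),Q.max(0),cv2.minAreaRect(Q[:,:2].astype(np.float32)))
c=np.array(cv2.minAreaRect(Q[:,:2].astype(np.float32))[0]);print("carrier y",(c-[517.3,83.8])@[-.157,.9875],"expect about -5.4 + up to ~1 bias")
for q in[(516,83.5)]:pots(s,p,d,[q],149)
E
```

```text
clock: 29.75
eef_pos: [519.5, 78.2, 296.0]
wrist_force: [0.6, -0.0, 0.9]
wrist_force: [-0.1, -0.6, -0.7]
1081 [520.46149482  80.08763949 209.9417861 ] [548.22745169  89.99179841 212.94696749] ((518.748046875, 80.00509643554688), (58.491058349609375, 10.859784126281738), 9.37130355834961)
carrier y -3.9748106292724654 expect about -5.4 + up to ~1 bias
(516, 83.5) n 2154 circle ((515.8524169921875, 83.8912353515625), 29.122413635253906) mean [517.6978   86.00827] z [147.2 148.7 153.4]
```

```bash
python3 -c "
from cell import manip, viewer, workorder
print(workorder.sign_off())"
```

```text
the job is handed in; nothing more can be done
None
```

The pots are stacked heaviest, middle, lightest from the bottom, each measured as nested. The bail is upright against its stop, and the job was handed in at about 30 s; sign-off returned no verdict.

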